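# Free the clamped tile: undo the left-hand crank nut and draw the strap back

## Robot

A 6-joint arm with a two-finger parallel gripper is mounted at the origin on the work surface. World frame = base frame: x ahead of the robot, y to its left, z up, the work surface at z = 0. Lengths are in m, angles in rad, forces in N, time in s.
With the tool pointing down it reaches from about 0.325 to 0.775 m from the base axis. Payload 9.3 kg.
Tool frame: the origin (TCP) lies between the finger pads; the fingertips stand 25 mm ahead of it and the grasp point (between the pads) lies 6 mm ahead of it; z points along the fingers, y is the direction in which the jaws open and shut (so a half turn about z gives the same grasp; the last joint's range is limited). The gripper opens to 85 mm and grips with 20 to 120 N. Pads are 22 mm wide; open, the fingers measure 114 mm over their backs; the gripper's body (76 mm by 85 mm) begins 54 mm behind the grasp point. The pads swing forward as they close: fully open they stand 13 mm farther back than shut.
Start: joints at [-1.272, 0.259, 0.021, 1.334, 0, 1.418], TCP at [0.24, -0.495, 0.256] pointing down, gripper open.
Joint ranges: [-3.04, 3.04], [-0.91, 1.82], [-1.04, 1.36], [-1.92, 1.95], [-1.52, 1.45], [-3.14, 3.14]. Speed limits (rad/s): [2.22, 2.22, 2.79, 3.14, 3.14, 3.14].

## Interface

Orientations are given as a unit quaternion [w, x, y, z].
In Python, from cell import bot gives the robot as it stands.
- The arm moves only by the tool step_arm, never from a script. Its argument "series" is a list of rows, each a list of 4 numbers: the shift along the world's x, y, z in cm, then the turn about the world's z in rad. In form: [[tx, ty, tz, spin], ...]. A call has 1 to 20 rows; each row shifts and turns the commanded pose from where the row before left it; what a row does not reach is not made up. A row lasts 1/10 s, in which the tool goes at most 50 mm and 8.59 degrees, less where a joint would pass 70% of its speed; a pose out of reach is approached as far as the arm can. A call with a gripper value outside its range is refused whole. "grip" is the finger opening in cm, from 0 to 8.54, set as the call begins (left out, the last holds). The fingers move at their own pace and stop on an object; "squeeze" is the grip in N (left out, the last holds). Time passes only in rows, so rows that do not move let the fingers close. It gives the time, the measured TCP pose, the force and the opening at its end, in the units of the state.
- bot.observe(): the state, without advancing time (a new reading comes with each control period).
- bot.snapshot(name): name is "scene" or "side" or "wrist"; returns the picture (384x512x3 uint8, blue, green, red); there is no depth.
- bot.camera_model(name): a dict with "fov_y" (degrees; the focal length in pixels is half the picture's height over the tangent of half this angle, whatever the lens; pixels are square), "cx", "cy" (the principal point, pixels), "cam_to_world" (4x4, takes a point from camera to world coordinates). Camera axes: x right, y up, looking along -z (the intrinsics and any distortion apply to the point x, -y, -z); pixel columns grow to the right and rows downward; lengths in m; the calibration is good to about 2 mm. The wrist camera is an equidistant fisheye: a pixel r from the principal point sees the ray r / f radians off the axis. A picture is of the moment at which its call begins: read the wrist's pose just before it. camera_model takes no time and is no camera call; for the wrist camera it gives the pose at the moment of the call.
- bot.hand_in(): hands the job in, once; it reports no verdict.
The state is a dict: "clock": time; "q": joint angles; "joint_velocities": joint speeds; "tau": joint torques, N m; "eef_pos": TCP position; "eef_rot": TCP orientation; "contact_force": force on the tool from outside, world axes, zero at the start; "torque": the same for the moment, N m; "opening": finger opening in m.
Only numpy, scipy, OpenCV 4.12 (cv2) and the standard library are available. Lean on these libraries where they do the work, as an engineer would, in place of code of your own. Each camera call takes 0.05 s, during which the arm holds its last target.

## Task

Free the patterned tile in the clamping jig. The crank nut has a left-hand thread: undo it by turning it clockwise seen from above, never the ordinary way, until its arm bears lightly but definitely on the steel stop post's bush, without forcing it (some 10 N, never 25). Then slide the slotted strap straight back by its square knob until it is well clear of the tile, let go, and leave the tile and the other things lying about where they are.

Things in the scene. Friction and masses are not known exactly. Their poses are not given: they have to be found in the camera images.
- jig: Fixed jig. Origin on the bench, on the axis of its upright 12 mm stud (top 65 mm up); x runs along the strap towards the held tile, z up. Grey block x -150..58, y -32..32 mm, top at z 21, with two rails (to z 29) guiding the strap along x and an end wall at x -152 to -146 (to z 33). Tile bed x 56..172, y -58..58, top z 10. An ear, x -23..43, y -69..-31, top z 21, carries the stop post.
- nut: Crank nut's steel collar, 26 mm across, 6.5 mm high, on the stud. Origin: centre of its underside, 26.5 mm above the bench at crank joint 0. Screwed down, it sits 4.5 mm deep in a recess of the strap and locks it; it rises 2.5 mm per radian of clockwise turn. It carries the crank arm, a flat steel bar 16 mm wide, 10 mm thick, reaching 82 mm from the axis, underside 11.5 mm above this origin.
- crank (a joint): Turn of the nut, rad; grows CLOCKWISE seen from above (left-hand thread: loosens, rises). The arm's direction from the jig's x axis, anticlockwise, is 1.92 rad minus this. Starts nearly tight, 0 to 0.3; turned the other way it tightens, below -0.2 the thread is damaged. Stiff: about 6 N tangential at the handle keeps it moving; it stays where left. It meets the stop post after some 2 to 3.3 rad.
- handle_mid (a point): Middle of the crank's upright black round handle, 16 mm across, 45 mm tall, 75 mm from the stud's axis, 70.6 mm above the bench at joint value 0 and rising with the nut. The handle spins freely on its own pin, so it can be held while it is carried round.
- stop: Rigid steel stop post on the jig's ear, 48 mm to the jig's -y side of the stud and 2 mm behind to 22 mm ahead of it along x. Origin: centre of its foot, z 21 mm. Round an 8 mm pin sits an 18 mm bush (z 25 to 54), its centre 5 mm off the pin's axis and locked at any angle (not given by this pose): the side it shows to the crank arm may lie 4 to 14 mm from the origin, so feel for the touch.
- strap: Loose slotted aluminium strap clamp, 180 x 46 x 10 mm, 0.28 kg, lying on the jig block between the rails with about 2 mm play each side. Origin on its underside, at the stud's axis while clamped; x towards the tile. Its 15 mm wide slot lets it slide back (towards the jig's -x) by up to 49 mm once the collar has risen at least 4.5 mm.
- strap_knob (a point): Centre of the strap's upright black square knob, 22 x 22 mm, 36 mm tall (from 31 to 67 mm above the bench); point 55 mm above the bench, 75 mm behind the strap's origin.
- strap_toe (a point): Middle of the strap's front end edge, 85 mm ahead of the strap's origin; at the start it overhangs the held tile by about 21 mm, 1 mm above it.
- held_tile: Loose patterned tile 100 x 100 x 10 mm, 0.24 kg, lying on the jig's bed, its near edge about 64 mm ahead of the stud's axis. Origin at the centre of its underside.
- spare_tile: Second patterned tile, 100 x 100 x 10 mm, flat on the bench; bystander. Origin at the centre of its underside.
- square: Aluminium square, L-shaped, legs 110 and 145 mm, 12 mm high, flat on the bench; bystander. Origin near its middle, on the bench.
- mallet: Small rubber mallet lying on the bench, 240 mm long, head 48 mm across; bystander. Origin under the handle.
Things that resemble listed ones, but are neither listed nor needed, are in the scene too. Of the things that look like the strap, the smallest one is meant.

How it is judged:
By the outcome, as a careful person would: the job done as asked, in the order asked, and still so for the second after the job is handed in, with the robot touching nothing.
It also fails if it takes over 54 s, if anything falls off the work surface, if the arm or the gripper's body presses on something with over 40 N, if the wrist force passes 120 N, or if a joint passes its speed limit or range.

## Working session

There is one attempt and no reset: what is moved stays moved. The work goes in short steps, Python scripts to look and compute and a tool call to move; the robot and the scene stay as the last step left them, time stands still between calls to the robot, and variables do not carry over. Pictures are saved under pics/ and viewed, and the job is handed in when it is done.

Besides the shell and the picture viewer there is one more tool, called after "Call:" as name(argument=value, ...), one argument or row to a line, values as JSON. step_arm: Moves the arm, as the interface text tells. Its arguments: {"type":"object","properties":{"series":{"type":"array","items":{"type":"array","items":{"type":"number"}}},"grip":{"type":"number"},"squeeze":{"type":"number"}},"required":["series"]}

```bash
mkdir -p pics; ls; python3 - <<'E'
from cell import bot
import cv2
print(bot.observe())
for n in ["scene","side","wrist"]:
    m=bot.camera_model(n); print(n,m)
    cv2.imwrite(f"pics/{n}0.png",bot.snapshot(n))
E
```

```text
pics
{'clock': 0.0, 'q': array([-1.27157504e+00,  2.59223085e-01,  2.07600744e-02,  1.33369288e+00,
        1.36043469e-05,  1.41820575e+00]), 'joint_velocities': array([-0.00162797, -0.00063663, -0.00023739, -0.00094743,  0.00015133,
        0.00197934]), 'tau': array([-5.66239796e-04, -5.55642343e+01,  3.44531250e+01,  1.37464600e-02,
       -1.97860090e-04,  2.12311568e-05]), 'eef_pos': array([ 0.24005985, -0.49457673,  0.25564869]), 'eef_rot': array([-6.78453332e-04,  9.74591364e-01,  2.23989309e-01, -4.30098674e-05]), 'contact_force': array([-0.04769128, -0.06823043, -0.27690103]), 'torque': array([-6.38676316e-03,  6.39793783e-02,  6.46509296e-05]), 'opening': 0.0850908251760359}
scene {'fov_y': 48.244160322021386, 'cx': 257.2169649278287, 'cy': 190.71474595294083, 'cam_to_world': array([[-0.17853056, -0.60915845,  0.77269193,  1.36938441],
       [ 0.98378939, -0.09703233,  0.15080836,  0.16325122],
       [-0.01689009,  0.78709002,  0.61660686,  0.75934111],
       [ 0.        ,  0.        ,  0.        ,  1.        ]])}
side {'fov_y': 50.768334677786726, 'cx': 247.0680606611253, 'cy': 187.69284246397967, 'cam_to_world': array([[-0.99582562,  0.06293287, -0.06611191,  0.43091327],
       [-0.08989427, -0.5506485 ,  0.82988267,  0.95970134],
       [ 0.01582247,  0.83236151,  0.55400719,  0.69933401],
       [ 0.        ,  0.        ,  0.        ,  1.        ]])}
wrist {'fov_y': 65.70646984690485, 'cx': 257.32961403114365, 'cy': 189.92107037638345, 'cam_to_world': array([[ 0.43593675,  0.85524091,  0.280218  ,  0.31112242],
       [-0.89997559,  0.41487457,  0.13387694, -0.46102507],
       [-0.00175828, -0.31055124,  0.95055501,  0.37335973],
       [ 0.        ,  0.        ,  0.        ,  1.        ]])}
```

View pics/scene0.png

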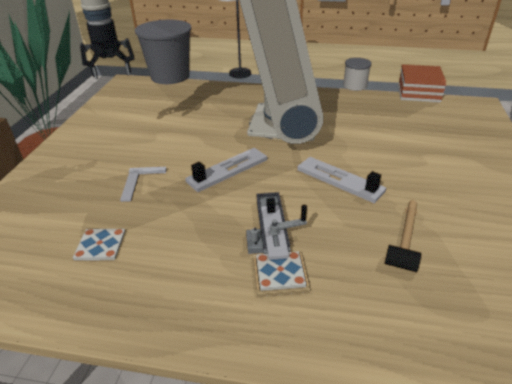

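View pics/side0.png

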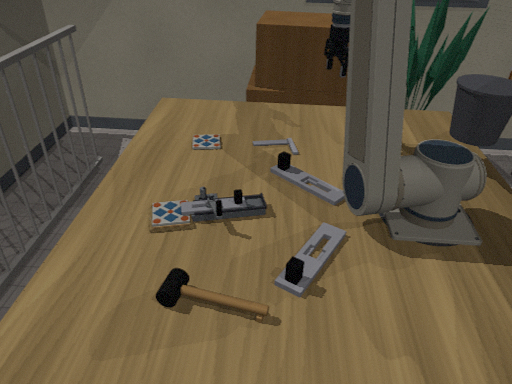

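View pics/wrist0.png

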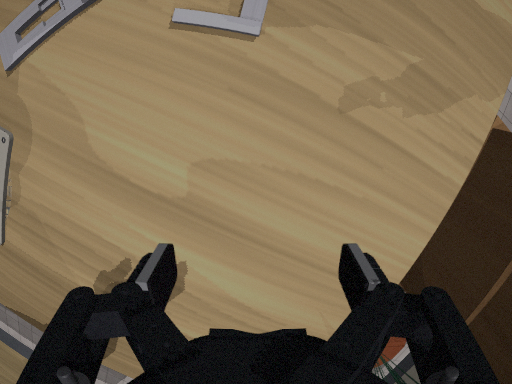

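```bash
python3 - <<'E'
import cv2
a=cv2.imread("pics/scene0.png")[180:300,225:325]; cv2.imwrite("pics/sc1.png",cv2.resize(a,None,fx=5,fy=5,interpolation=cv2.INTER_CUBIC)[:600])
a=cv2.imread("pics/side0.png")[175:240,140:280]; cv2.imwrite("pics/si1.png",cv2.resize(a,None,fx=5,fy=5,interpolation=cv2.INTER_CUBIC))
E
```

```text
(no output)
```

View pics/sc1.png

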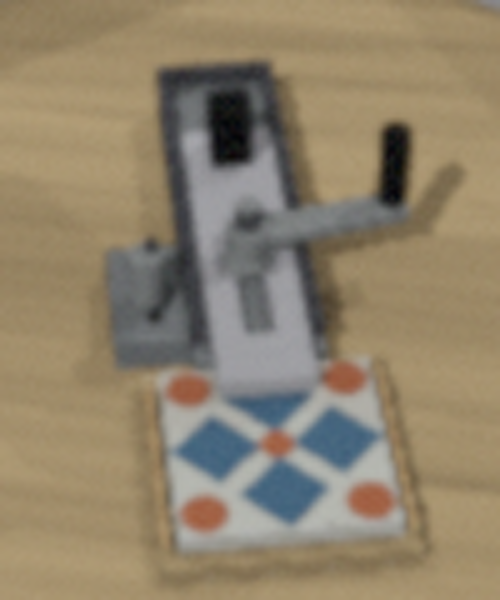

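View pics/si1.png

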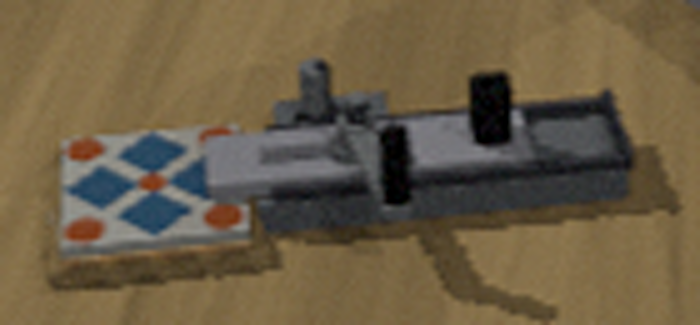

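```bash
cat > h.py <<'E'
import numpy as np, cv2
from cell import bot
from scipy.optimize import least_squares
def ray(n,u,v,m=None):
    m=m or bot.camera_model(n); f=192/np.tan(np.radians(m['fov_y'])/2)
    x,y=(u-m['cx'])/f,(v-m['cy'])/f
    if n=='wrist':
        r=np.hypot(x,y); s=np.sin(r)/r if r>1e-9 else 1; d=np.array([x*s,-y*s,-np.cos(r)])
    else: d=np.array([x,-y,-1.])
    T=m['cam_to_world']; d=T[:3,:3]@d; return T[:3,3],d/np.linalg.norm(d)
def plane(n,u,v,z,m=None):
    o,d=ray(n,u,v,m); return o+d*(z-o[2])/d[2]
def tri(*rs):
    A=0;b=0
    for o,d in rs:
        P=np.eye(3)-np.outer(d,d);A=A+P;b=b+P@o
    p=np.linalg.solve(A,b)
    return p,[float(np.linalg.norm((np.eye(3)-np.outer(d,d))@(p-o)))*1000 for o,d in rs]
def proj(n,p,m=None):
    m=m or bot.camera_model(n); f=192/np.tan(np.radians(m['fov_y'])/2)
    T=m['cam_to_world']; c=T[:3,:3].T@(np.asarray(p)-T[:3,3])
    x,y,z=c[0],-c[1],-c[2]
    if n=='wrist':
        t=np.hypot(x,y); th=np.arctan2(t,z); return m['cx']+f*th*x/t, m['cy']+f*th*y/t
    return m['cx']+f*x/z, m['cy']+f*y/z
E
python3 - <<'E'
from h import *
np.set_printoptions(precision=4,suppress=True)
S=lambda a,b:(225+a/5,180+b/5); D=lambda a,b:(140+a/5,175+b/5)
for k,(s,d) in dict(htop=((397,126),(397,128)),hbot=((395,200),(397,200)),ktop=((231,97),(489,78)),stop=((150,243),(314,65)),
  toeL=((330,372),(208,192)),toeR=((215,385),(212,140))).items():
    print(k,tri(ray('scene',*S(*s)),ray('side',*D(*d))))
for c in [(157,372),(372,358),(407,530),(180,548)]: print('tile',plane('scene',*S(*c),.02))
for c in [(60,143),(240,128),(250,240),(60,250)]: print('tileside',plane('side',*D(*c),.02))
for c in [(160,75),(270,65)]: print('wall',plane('scene',*S(*c),.033))
E
```

```text
htop (array([0.5695, 0.1216, 0.0927]), [1.8256919052413045, 1.8256919052410985])
hbot (array([0.5706, 0.1228, 0.0465]), [2.2970908487334616, 2.297090848733495])
ktop (array([0.5311, 0.0348, 0.0685]), [1.6511241726804924, 1.6511241726803707])
stop (array([0.6333, 0.0122, 0.056 ]), [0.09344891304916104, 0.09344891304910181])
toeL (array([0.6766, 0.104 , 0.0297]), [1.2659412733690103, 1.2659412733689792])
toeR (array([0.6874, 0.0512, 0.0246]), [2.3873924531668287, 2.387392453166814])
tile [0.6821 0.0239 0.02  ]
tile [0.6567 0.1225 0.02  ]
tile [0.7564 0.148  0.02  ]
tile [0.7824 0.0523 0.02  ]
tileside [0.7733 0.0541 0.02  ]
tileside [0.6751 0.0282 0.02  ]
tileside [0.6481 0.1288 0.02  ]
tileside [0.746  0.1481 0.02  ]
wall [ 0.4778 -0.0116  0.033 ]
wall [0.4598 0.046  0.033 ]
```

Call:
step_arm(
  series=[
    [2.2,4.1,0,-0.1],
    [2.2,4.1,0,-0.1],
    [2.2,4.1,0,-0.1],
    [2.2,4.1,0,-0.1],
    [2.2,4.1,0,-0.1],
    [2.2,4.1,0,-0.1],
    [2.2,4.1,0,-0.1],
    [2.2,4.1,0,-0.1],
    [2.2,4.1,0,-0.1],
    [2.2,4.1,0,-0.1],
    [2.2,4.1,0,-0.1],
    [2.2,4.1,0,-0.1],
    [2.2,4.1,0,-0.1],
    [2.2,4.1,0,-0.1],
    [2.2,4.1,0,-0.1],
    [0,0,0,0],
    [0,0,0,0],
  ],
)

```text
clock: 1.85
eef_pos: [0.3994, -0.1376, 0.2562]
eef_rot: [-0.111, 0.936, -0.333, 0.036]
contact_force: [0.2, -0.2, 0.0]
opening: 0.0858
```

```bash
python3 - <<'E'
from h import *
import pickle
s=bot.observe(); m=bot.camera_model('wrist'); im=bot.snapshot('wrist')
print(s['eef_pos'],s['q'],s['contact_force'],2*np.arctan2(s['eef_rot'][2],s['eef_rot'][1]))
pickle.dump(m,open('w1.pkl','wb')); cv2.imwrite('pics/w1.png',im)
cv2.imwrite('pics/w1b.png',cv2.resize(im,(800,600),interpolation=cv2.INTER_CUBIC))
E
```

```text
[ 0.3993718  -0.13756702  0.25620041] [-0.68495224  0.01710946 -0.28839315  1.27197388  0.23393473  3.14058355] [ 0.19652737 -0.22667231  0.02881882] -0.6847280907924881
```

View pics/w1b.png

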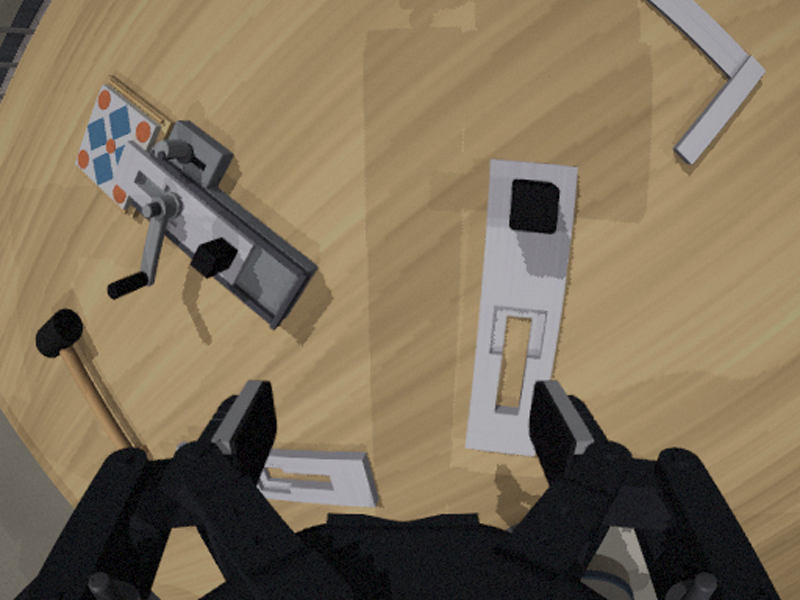

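Call:
step_arm(
  series=[
    [1.1,0.85,0,0.145],
    [1.1,0.85,0,0.145],
    [1.1,0.85,0,0.145],
    [1.1,0.85,0,0.145],
    [1.1,0.85,0,0.145],
    [1.1,0.85,0,0.145],
    [1.1,0.85,0,0.145],
    [1.1,0.85,0,0.145],
    [1.1,0.85,0,0.145],
    [1.1,0.85,0,0.145],
    [1.1,0.85,0,0.145],
    [1.1,0.85,0,0.145],
    [1.1,0.85,0,0.145],
    [1.1,0.85,0,0.145],
    [1.1,0.85,0,0.145],
    [1.1,0.85,0,0.145],
    [1.1,0.85,0,0.145],
    [1.1,0.85,0,0.145],
    [1.1,0.85,0,0.145],
    [1.1,0.85,0,0.145],
  ],
)

```text
clock: 3.9
eef_pos: [0.6205, 0.0342, 0.2554]
eef_rot: [-0.049, 0.44, 0.89, -0.107]
contact_force: [0.6, 0.2, 0.7]
opening: 0.0855
```

```bash
python3 - <<'E'
from h import *
import pickle
from scipy.spatial.transform import Rotation as R
s=bot.observe(); m=bot.camera_model('wrist'); im=bot.snapshot('wrist')
w,x,y,z=s['eef_rot']; M=R.from_quat([x,y,z,w]).as_matrix()
print(s['eef_pos'],s['q'],s['contact_force']);print(M)
pickle.dump(m,open('w2.pkl','wb')); cv2.imwrite('pics/w2.png',im)
cv2.imwrite('pics/w2b.png',cv2.resize(im,(800,600),interpolation=cv2.INTER_CUBIC))
E
```

```text
[0.62050263 0.03415754 0.25541526] [-0.01447118  0.51494671  0.39457459  1.63266395 -0.15061308  0.91763532] [0.63959085 0.19677185 0.74717691]
[[-0.60780529  0.77310471 -0.18133348]
 [ 0.79405478  0.58969459 -0.14743572]
 [-0.00705187 -0.23360092 -0.97230699]]
```

View pics/w2b.png

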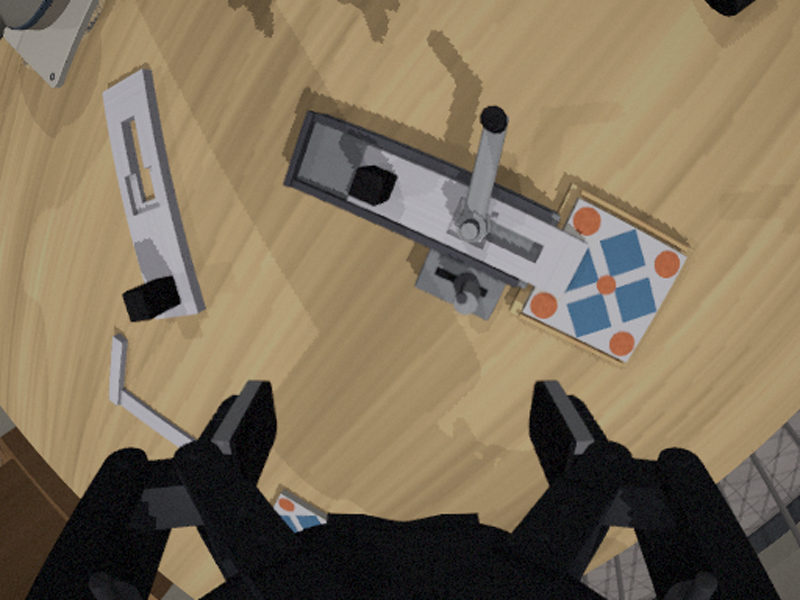

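Call:
step_arm(
  series=[
    [2.6,0.1,0,-0.136],
    [2.6,0.1,0,-0.136],
    [2.6,0.1,0,-0.136],
    [2.6,0.1,0,-0.136],
    [2.6,0.1,0,-0.136],
    [1,0,0,0],
  ],
)

```text
clock: 4.55
eef_pos: [0.7499, 0.0367, 0.243]
eef_rot: [-0.076, 0.717, 0.689, -0.078]
contact_force: [-0.3, -0.4, -0.8]
opening: 0.0852
```

```bash
cat >> h.py <<'E'
def st():
    from scipy.spatial.transform import Rotation as R
    s=bot.observe(); w,x,y,z=s['eef_rot']; M=R.from_quat([x,y,z,w]).as_matrix()
    np.set_printoptions(precision=4,suppress=True)
    print('t',s['clock'],'p',s['eef_pos'],'q',s['q'],'F',s['contact_force'],'T',s['torque'],'op',s['opening'])
    print('toolz',M[:,2],'yaw',np.arctan2(M[1,0],M[0,0]))
    return s,M
E
python3 -c "
from h import *
st()"
```

```text
t 4.55 p [0.7499 0.0367 0.243 ] q [-0.0586  0.8486  1.0063  1.9474 -0.0111  1.5533] F [-0.3381 -0.4041 -0.7817] T [ 0.0076 -0.1682  0.0321] op 0.08517604794612475
toolz [-0.2174  0.0017 -0.9761] yaw 1.5316464674057433
```

Call:
step_arm(
  series=[
    [1.5,0,0.3,0],
    [1.5,0,0.3,0],
    [1.5,0,0.3,0],
    [1.5,0,0.3,0],
    [0,0,0,0],
  ],
)

```text
clock: 5.05
eef_pos: [0.7799, 0.036, 0.2344]
eef_rot: [-0.061, 0.717, 0.692, -0.063]
contact_force: [0.4, -0.6, -0.6]
opening: 0.0857
```

```bash
python3 -c "
from h import *
st()"
```

```text
t 5.05 p [0.7799 0.036  0.2344] q [-0.0579  0.8984  1.0996  1.9478 -0.0094  1.5485] F [ 0.4385 -0.5939 -0.6055] T [-0.0281 -0.1619  0.0812] op 0.08571953533242795
toolz [-0.1751  0.0007 -0.9845] yaw 1.5364417734099602
```

Call:
step_arm(
  series=[
    [1.5,0,2.5,0],
    [1.5,0,2.5,0],
    [1.5,0,2.5,0],
    [0,0,0,0],
  ],
)

```text
clock: 5.45
eef_pos: [0.7805, 0.0338, 0.278]
eef_rot: [-0.037, 0.719, 0.693, -0.038]
contact_force: [0.7, 0.9, 0.1]
opening: 0.0849
```

```bash
python3 -c "
from h import *
st()"
```

```text
t 5.45 p [0.7805 0.0338 0.278 ] q [-0.0617  0.8533  1.1254  1.9484 -0.0065  1.545 ] F [0.6519 0.8508 0.0524] T [ 0.0411 -0.0698  0.0545] op 0.08494814403617483
toolz [-0.1054 -0.     -0.9944] yaw 1.535441666676407
```

Call:
step_arm(
  series=[
    [1.5,0,2.5,0],
    [1.5,0,2.5,0],
    [1.5,0,2.5,0],
    [1.5,0,2.5,0],
    [0,0,0,0],
  ],
)

```text
clock: 5.95
eef_pos: [0.783, 0.0315, 0.3246]
eef_rot: [-0.007, 0.719, 0.694, -0.008]
contact_force: [-1.3, 0.8, 0.4]
opening: 0.0854
```

```bash
python3 -c "
from h import *
st()"
```

```text
t 5.95 p [0.783  0.0315 0.3246] q [-0.0659  0.8122  1.1678  1.9482 -0.0024  1.5404] F [-1.2876  0.752   0.3908] T [0.0343 0.0266 0.0517] op 0.08539012974376903
toolz [-0.022  -0.0009 -0.9998] yaw 1.5353631171089164
```

Call:
step_arm(
  series=[
    [1.4,0,2.4,0],
    [0,0,0,0],
  ],
)

```text
clock: 6.15
eef_pos: [0.7835, 0.0309, 0.3342]
eef_rot: [-0.001, 0.72, 0.694, -0.002]
contact_force: [0.2, -0.1, 0.5]
opening: 0.0851
```

```bash
python3 -c "
from h import *
st()"
```

```text
t 6.15 p [0.7835 0.0309 0.3342] q [-0.0669  0.8043  1.1778  1.9482 -0.0013  1.5393] F [ 0.2474 -0.1297  0.5448] T [-0.0192  0.0321  0.0248] op 0.08511789928278603
toolz [-0.004 -0.001 -1.   ] yaw 1.5353673133774
```

Call:
step_arm(
  series=[
    [-2.8,-0.2,-2,0.133],
    [-2.8,-0.2,-2,0.133],
    [-2.8,-0.2,-2,0.133],
    [-2.8,-0.2,-2,0.133],
    [-2.8,-0.2,-2,0.133],
    [0,0,0,0],
  ],
)

```text
clock: 6.75
eef_pos: [0.6559, 0.0222, 0.2413]
eef_rot: [-0.006, 0.483, 0.875, -0.005]
contact_force: [0.3, 0.2, 0.9]
opening: 0.0852
```

```bash
python3 - <<'E'
from h import *
import pickle
st(); m=bot.camera_model('wrist'); im=bot.snapshot('wrist')
pickle.dump(m,open('w3.pkl','wb')); cv2.imwrite('pics/w3.png',im)
cv2.imwrite('pics/w3b.png',cv2.resize(im,(800,600),interpolation=cv2.INTER_CUBIC))
a=cv2.imread('pics/w2.png')[55:245,170:450];cv2.imwrite('pics/w2c.png',cv2.resize(a,None,fx=2.8,fy=2.8,interpolation=cv2.INTER_CUBIC))
E
```

```text
t 6.75 p [0.6559 0.0222 0.2413] q [-0.0918  0.459   0.2879  1.4144 -0.005   0.9172] F [0.3005 0.1795 0.8954] T [ 0.0102 -0.0354 -0.0054] op 0.0851750426509071
toolz [-0.0151 -0.0036 -0.9999] yaw 2.132554513817625
```

View pics/w3b.png

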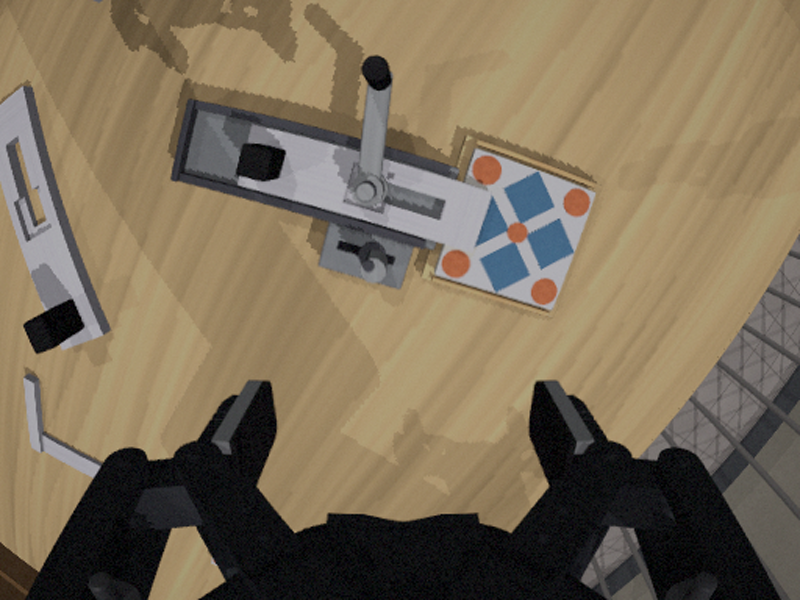

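View pics/w2c.png

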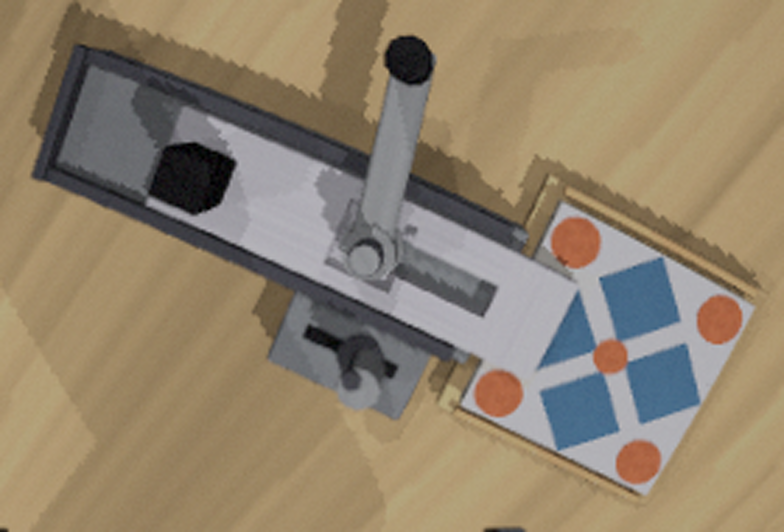

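```bash
python3 - <<'E'
from h import *
import pickle
m2=pickle.load(open('w2.pkl','rb'));m3=pickle.load(open('w3.pkl','rb'))
A=lambda a,b:ray('wrist',170+a/2.8,55+b/2.8,m2); B=lambda a,b:ray('wrist',a*.64,b*.64,m3)
for k,a,b in [('stud',(366,254),(370,188)),('htop',(409,60),(377,71)),('wallL',(80,46),(191,100)),('wallR',(35,177),(173,180)),('post',(360,392),(373,270)),('railendL',(524,232),(455,173)),('tilec',(610,356),(517,233)),('bush',(358,345),(370,248)),('knobBR',(193,213),(243,178))]:
    p,e=tri(A(*a),B(*b)); print(k,p,np.round(e,1))
print('studw3',plane('wrist',370*.64,188*.64,.065,m3),'w2',plane('wrist',170+366/2.8,55+254/2.8,.065,m2))
print('hw3',plane('wrist',377*.64,71*.64,.0935,m3),'w2',plane('wrist',170+409/2.8,55+60/2.8,.0935,m2))
E
```

```text
stud [0.60442184 0.05580461 0.06228213] [1.4 1.4]
htop [0.57207901 0.12082017 0.08120118] [0.2 0.2]
wallL [0.45056498 0.04296997 0.02829071] [0.1 0.1]
wallR [ 0.46607112 -0.01886401  0.02614526] [0. 0.]
post [0.63510246 0.01341529 0.06892607] [0.3 0.3]
railendL [ 0.65517688  0.09561265 -0.01947088] [0.8 0.8]
tilec [0.7162187  0.08299948 0.01355416] [0.1 0.1]
bush [0.62744233 0.01438734 0.02310397] [0. 0.]
knobBR [0.55172012 0.04080844 0.13384799] [4.9 4.9]
studw3 [0.60556815 0.05694889 0.065     ] w2 [0.60327132 0.05546648 0.065     ]
hw3 [0.57408126 0.11952401 0.0935    ] w2 [0.57283233 0.12040483 0.0935    ]
```

Call:
step_arm(
  series=[
    [-2.1,2.5,-1,0],
    [-2.1,2.5,-2,0],
    [-2.1,2.5,-3,0],
    [-2.2,2.4,-3,0],
    [0,0,0,0],
    [0,0,0,0],
  ],
  grip=5,
)

```text
clock: 7.4
eef_pos: [0.5779, 0.1214, 0.1557]
eef_rot: [-0.001, 0.485, 0.874, -0.003]
contact_force: [0.0, 0.8, 0.2]
opening: 0.0502
```

```bash
python3 - <<'E'
from h import *
import pickle
st(); m=bot.camera_model('wrist'); im=bot.snapshot('wrist')
pickle.dump(m,open('w4.pkl','wb')); cv2.imwrite('pics/w4.png',im)
cv2.imwrite('pics/w4b.png',cv2.resize(im,(800,600),interpolation=cv2.INTER_CUBIC))
E
```

```text
t 7.4 p [0.5779 0.1214 0.1557] q [ 0.067   0.3746 -0.0692  1.1314 -0.0043  1.08  ] F [0.0073 0.8002 0.1582] T [ 0.0241 -0.0433  0.0822] op 0.05018705224658469
toolz [-0.004  -0.0046 -1.    ] yaw 2.128641180309124
```

View pics/w4b.png

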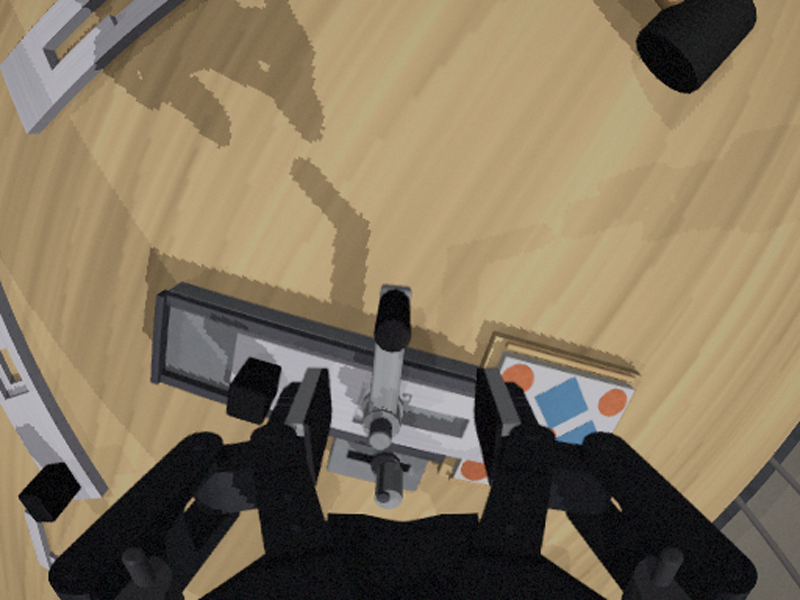

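```bash
python3 - <<'E'
from h import *
import pickle
m=[pickle.load(open(f'w{i}.pkl','rb')) for i in (2,3,4)]
a=ray('wrist',170+409/2.8,55+60/2.8,m[0]);b=ray('wrist',377*.64,71*.64,m[1]);c=ray('wrist',394*.64,332*.64,m[2])
print(tri(a,b,c),tri(a,c),tri(b,c),plane('wrist',394*.64,332*.64,.0935,m[2]))
a=ray('wrist',170+366/2.8,55+254/2.8,m[0]);b=ray('wrist',370*.64,188*.64,m[1]);c=ray('wrist',380*.64,432*.64,m[2])
print(tri(a,b,c),plane('wrist',380*.64,432*.64,.065,m[2]))
i=cv2.imread('pics/w4.png')[170:330,170:330];cv2.imwrite('pics/w4c.png',cv2.resize(i,None,fx=3.75,fy=3.75,interpolation=cv2.INTER_CUBIC))
E
```

```text
(array([0.57261072, 0.12041414, 0.08621374]), [0.34567319533880697, 0.3623057214182677, 0.13558946449182105]) (array([0.57238359, 0.12057296, 0.08704426]), [0.01995179549799959, 0.01995179549788415]) (array([0.57277454, 0.12028572, 0.08591055]), [0.18839551667698812, 0.18839551667702303]) [0.57111911 0.1229402  0.0935    ]
(array([0.60398502, 0.05496358, 0.05851004]), [0.8777346978065679, 1.8776226980608335, 1.0430882190640915]) [0.60106978 0.05843877 0.065     ]
```

View pics/w4c.png

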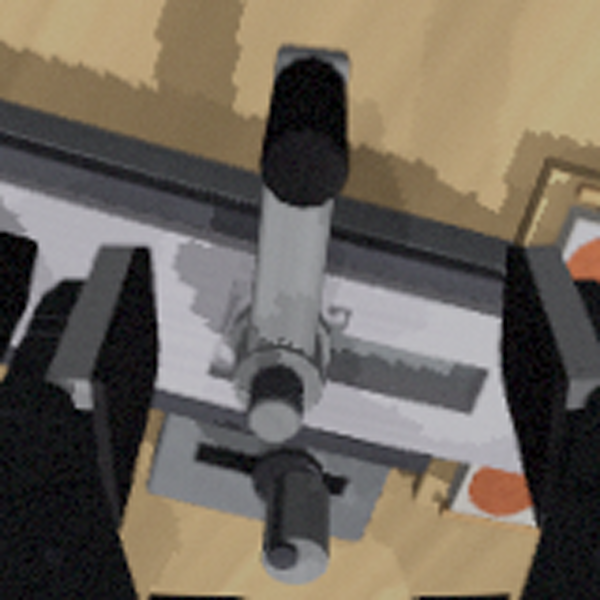

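```bash
python3 - <<'E'
from h import *
import pickle
m=[pickle.load(open(f'w{i}.pkl','rb')) for i in (2,3,4)]
W=lambda u,v,z:print(plane('wrist',170+u/3.75,170+v/3.75,z,m[2]))
W(306,165,.0935);W(272,418,.065);W(283,553,.056);W(297,560,.054)
E
```

```text
[0.57137318 0.1218255  0.0935    ]
[0.60326689 0.05360564 0.065     ]
[0.63092773 0.01126129 0.056     ]
[0.63618745 0.00941051 0.054     ]
```

Call:
step_arm(
  series=[
    [-0.3,0,-1.5,0],
    [-0.3,0,-1.5,0],
    [0,0,-1.5,0],
    [0,0,-1.5,0],
    [0,0,-1.3,0],
    [0,0,0,0],
  ],
)

```text
clock: 8.05
eef_pos: [0.5722, 0.1199, 0.0818]
eef_rot: [-0.001, 0.486, 0.874, -0.003]
contact_force: [-0.7, -0.2, -0.0]
opening: 0.05
```

```bash
python3 - <<'E'
from h import *
st()
im=bot.snapshot('wrist')
cv2.imwrite('pics/w5c.png',cv2.resize(im[200:384,130:386],None,fx=3,fy=3,interpolation=cv2.INTER_CUBIC))
E
```

```text
t 8.05 p [0.5722 0.1199 0.0818] q [ 0.0651  0.4219 -0.1983  0.9558 -0.0042  1.0801] F [-0.7282 -0.2307 -0.02  ] T [-0.0049  0.067   0.0175] op 0.05003458721792171
toolz [-0.0049 -0.0045 -1.    ] yaw 2.1266576887460866
```

View pics/w5c.png

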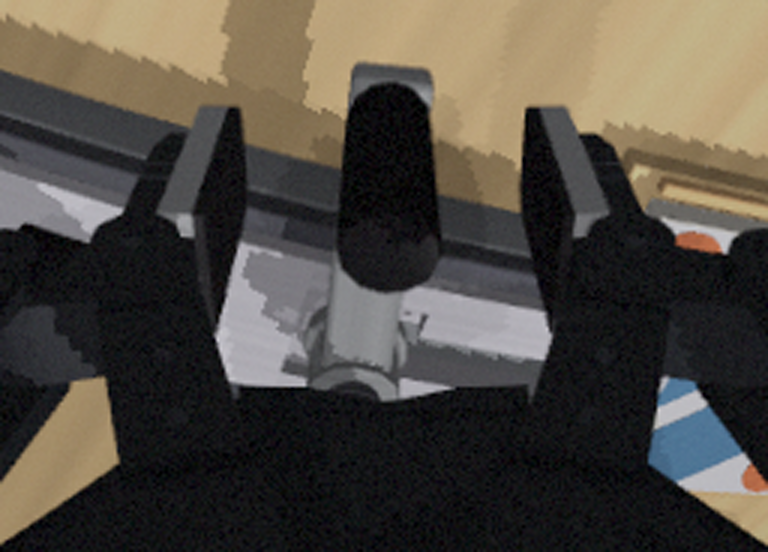

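Call:
step_arm(
  series=[
    [0.2,0.1,0,0],
    [0,0,0,0],
    [0,0,0,0],
    [0,0,0,0],
    [0,0,0,0],
    [0,0,0,0],
  ],
  grip=1.2,
  squeeze=50,
)

```text
clock: 8.7
eef_pos: [0.5729, 0.1217, 0.0827]
eef_rot: [-0.001, 0.485, 0.874, -0.003]
contact_force: [-1.5, -2.2, 4.9]
opening: 0.0145
```

```bash
python3 - <<'E'
from h import *
st()
E
```

```text
t 8.7 p [0.5729 0.1217 0.0827] q [ 0.0681  0.4223 -0.1951  0.9578 -0.0045  1.0813] F [-1.4807 -2.1697  4.8958] T [-0.5901  0.0848 -0.028 ] op 0.014547292994764746
toolz [-0.0041 -0.0048 -1.    ] yaw 2.1284080128431575
```

```bash
cat > arc.py <<'E'
import sys,numpy as np
cx,cy,r,a0,a1,n=map(float,sys.argv[1:7]); n=int(n)
a=np.linspace(a0,a1,n+1); P=np.c_[cx+r*np.cos(a),cy+r*np.sin(a)]*100
acc=np.zeros(2);out=[]
for p in P[1:]-P[0]:
    d=np.round(p-acc,2);acc+=d;out.append([float(round(d[0],2)),float(round(d[1],2)),round(.25*abs(a1-a0)/n,3),0])
print(out)
E
python3 arc.py .6048 .0538 .075 2.01 1.51 8
```

```text
[[0.43, 0.19, 0.016, 0], [0.44, 0.15, 0.016, 0], [0.45, 0.14, 0.016, 0], [0.46, 0.1, 0.016, 0], [0.46, 0.07, 0.016, 0], [0.47, 0.05, 0.016, 0], [0.47, 0.01, 0.016, 0], [0.46, -0.01, 0.016, 0]]
```

Call:
step_arm(
  series=[
    [0.43,0.19,0.02,0],
    [0.44,0.15,0.02,0],
    [0.45,0.14,0.01,0],
    [0.46,0.1,0.02,0],
    [0.46,0.07,0.01,0],
    [0.47,0.05,0.02,0],
    [0.47,0.01,0.01,0],
    [0.46,-0.01,0.02,0],
    [0,0,0,0],
  ],
)

```text
clock: 9.6
eef_pos: [0.6087, 0.1289, 0.0835]
eef_rot: [-0.002, 0.485, 0.874, -0.004]
contact_force: [-4.1, -1.1, 7.7]
opening: 0.0143
```

```bash
python3 - <<'E'
from h import *
st()
im=bot.snapshot('wrist')
cv2.imwrite('pics/w6c.png',cv2.resize(im[150:384,130:386],None,fx=2.5,fy=2.5,interpolation=cv2.INTER_CUBIC))
E
```

```text
t 9.6 p [0.6087 0.1289 0.0835] q [ 0.0756  0.4777 -0.0967  1.0034 -0.0039  1.0887] F [-4.0711 -1.1462  7.6994] T [-0.4895  1.0608  0.0024] op 0.014337795430781387
toolz [-0.0066 -0.0045 -1.    ] yaw 2.128604140125943
```

View pics/w6c.png

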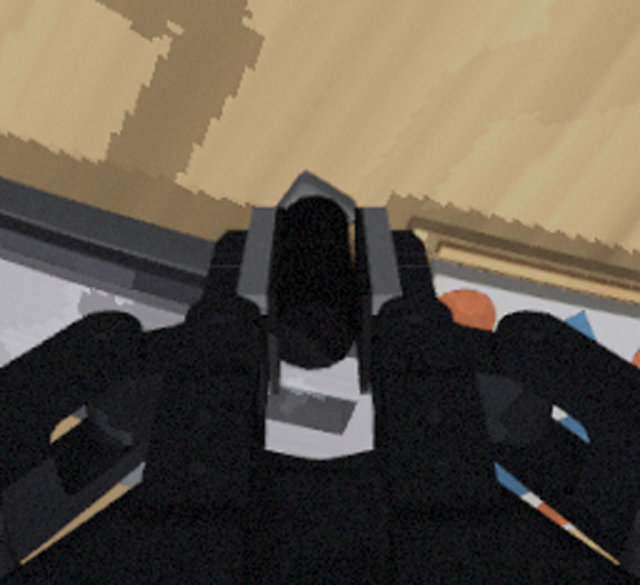

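```bash
python3 arc.py .6051 .0540 .075 1.515 0.435 18
```

```text
[[0.45, -0.04, 0.015, 0], [0.44, -0.06, 0.015, 0], [0.44, -0.1, 0.015, 0], [0.44, -0.11, 0.015, 0], [0.42, -0.15, 0.015, 0], [0.42, -0.17, 0.015, 0], [0.41, -0.19, 0.015, 0], [0.39, -0.22, 0.015, 0], [0.38, -0.24, 0.015, 0], [0.37, -0.26, 0.015, 0], [0.34, -0.29, 0.015, 0], [0.33, -0.3, 0.015, 0], [0.32, -0.33, 0.015, 0], [0.29, -0.34, 0.015, 0], [0.27, -0.36, 0.015, 0], [0.25, -0.38, 0.015, 0], [0.22, -0.39, 0.015, 0], [0.2, -0.4, 0.015, 0]]
```

Call:
step_arm(
  series=[
    [0.45,-0.04,0.03,0],
    [0.44,-0.06,0.03,0],
    [0.44,-0.1,0.02,0],
    [0.44,-0.11,0.02,0],
    [0.42,-0.15,0.02,0],
    [0.42,-0.17,0.02,0],
    [0.41,-0.19,0.02,0],
    [0.39,-0.22,0.02,0],
    [0.38,-0.24,0.02,0],
    [0.37,-0.26,0.01,0],
    [0.34,-0.29,0.02,0],
    [0.33,-0.3,0.01,0],
    [0.32,-0.33,0.02,0],
    [0.29,-0.34,0.01,0],
    [0.27,-0.36,0.02,0],
    [0.25,-0.38,0.01,0],
    [0.22,-0.39,0.02,0],
    [0.2,-0.4,0.01,0],
    [0,0,0,0],
  ],
)

```text
clock: 11.55
eef_pos: [0.6728, 0.0866, 0.0867]
eef_rot: [-0.002, 0.485, 0.875, -0.002]
contact_force: [-2.1, 5.2, 4.5]
opening: 0.0147
```

```bash
python3 - <<'E'
from h import *
s,M=st(); d=s['eef_pos'][:2]-[.6051,.0540]; print(np.hypot(*d),np.arctan2(d[1],d[0]))
E
```

```text
t 11.55 p [0.6728 0.0866 0.0867] q [ 0.0052  0.5613  0.0638  1.0789 -0.0019  1.0176] F [-2.124   5.2359  4.4835] T [ 1.0465  0.5037 -0.0449] op 0.014661478138312445
toolz [-0.0056 -0.002  -1.    ] yaw 2.1292026985732573
0.07512791079636814 0.4489313342544996
```

```bash
python3 arc.py .6051 .0540 .075 .44 -0.34 13;  python3 arc.py .6051 .0540 .075 -.34 -0.64 20
```

```text
[[0.18, -0.41, 0.015, 0], [0.15, -0.43, 0.015, 0], [0.13, -0.43, 0.015, 0], [0.1, -0.43, 0.015, 0], [0.08, -0.45, 0.015, 0], [0.05, -0.45, 0.015, 0], [0.02, -0.44, 0.015, 0], [-0.0, -0.45, 0.015, 0], [-0.03, -0.45, 0.015, 0], [-0.06, -0.45, 0.015, 0], [-0.09, -0.44, 0.015, 0], [-0.11, -0.44, 0.015, 0], [-0.13, -0.43, 0.015, 0]]
[[-0.04, -0.11, 0.004, 0], [-0.04, -0.1, 0.004, 0], [-0.04, -0.11, 0.004, 0], [-0.04, -0.1, 0.004, 0], [-0.05, -0.1, 0.004, 0], [-0.04, -0.11, 0.004, 0], [-0.05, -0.1, 0.004, 0], [-0.05, -0.1, 0.004, 0], [-0.05, -0.1, 0.004, 0], [-0.05, -0.1, 0.004, 0], [-0.06, -0.1, 0.004, 0], [-0.05, -0.1, 0.004, 0], [-0.06, -0.09, 0.004, 0], [-0.06, -0.1, 0.004, 0], [-0.06, -0.09, 0.004, 0], [-0.06, -0.1, 0.004, 0], [-0.06, -0.09, 0.004, 0], [-0.06, -0.1, 0.004, 0], [-0.07, -0.09, 0.004, 0], [-0.06, -0.09, 0.004, 0]]
```

Call:
step_arm(
  series=[
    [0.18,-0.41,0.02,0],
    [0.15,-0.43,0.01,0],
    [0.13,-0.43,0.02,0],
    [0.1,-0.43,0.01,0],
    [0.08,-0.45,0.02,0],
    [0.05,-0.45,0.01,0],
    [0.02,-0.44,0.02,0],
    [0,-0.45,0.01,0],
    [-0.03,-0.45,0.02,0],
    [-0.06,-0.45,0.01,0],
    [-0.09,-0.44,0.02,0],
    [-0.11,-0.44,0.01,0],
    [-0.13,-0.43,0.02,0],
    [0,0,0,0],
  ],
)

```text
clock: 12.95
eef_pos: [0.6765, 0.0295, 0.089]
eef_rot: [-0.001, 0.485, 0.875, -0.002]
contact_force: [2.8, 4.9, 2.6]
opening: 0.0146
```

```bash
python3 - <<'E'
from h import *
s,M=st(); d=s['eef_pos'][:2]-[.6051,.0540]; a=np.arctan2(d[1],d[0]);print(np.hypot(*d),a)
F=s['contact_force'];print('tan',F[0]*-np.sin(a)+F[1]*np.cos(a),'rad',F[0]*np.cos(a)+F[1]*np.sin(a))
m=bot.camera_model('wrist');im=bot.snapshot('wrist')
cv2.imwrite('pics/w7.png',im)
cv2.imwrite('pics/w7c.png',cv2.resize(im[150:384,110:406],None,fx=2.5,fy=2.5,interpolation=cv2.INTER_CUBIC))
im=bot.snapshot('scene')
cv2.imwrite('pics/s7c.png',cv2.resize(im[180:300,225:325],None,fx=5,fy=5,interpolation=cv2.INTER_CUBIC))
E
```

```text
t 12.95 p [0.6765 0.0295 0.089 ] q [-0.0793  0.5564  0.0611  1.0786 -0.0024  0.9333] F [2.7816 4.9419 2.638 ] T [ 1.0903 -0.466   0.0187] op 0.014589842756025335
toolz [-0.0033 -0.0021 -1.    ] yaw 2.1290632004986727
0.07553346684240768 -0.33046731447690353
tan 5.577071773425493 rad 1.0274770337970853
```

View pics/w7c.png

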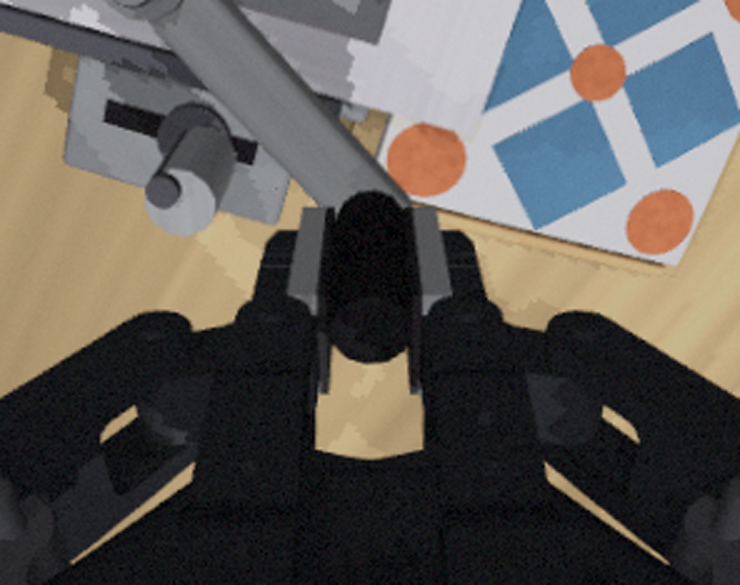

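View pics/s7c.png

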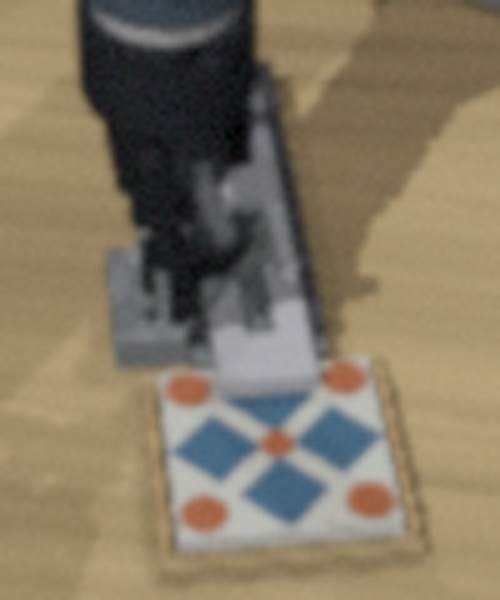

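Call:
step_arm(
  series=[
    [-0.07,-0.21,0.01,0],
    [-0.08,-0.2,0.01,0],
    [-0.08,-0.2,0,0],
    [-0.09,-0.2,0.01,0],
    [-0.1,-0.2,0,0],
    [-0.05,-0.1,0.01,0],
  ],
)

```text
clock: 13.65
eef_pos: [0.6719, 0.0185, 0.0894]
eef_rot: [-0.001, 0.485, 0.875, -0.002]
contact_force: [3.9, 5.0, 2.3]
opening: 0.0148
```

```bash
cat > f.py <<'E'
from h import *
s,M=st(); d=s['eef_pos'][:2]-[.6051,.0540]; a=np.arctan2(d[1],d[0]);print(np.hypot(*d),a)
F=s['contact_force'];print('tan',F[0]*-np.sin(a)+F[1]*np.cos(a),'rad',F[0]*np.cos(a)+F[1]*np.sin(a))
E
python3 f.py
```

```text
t 13.65 p [0.6719 0.0185 0.0894] q [-0.0961  0.5481  0.0469  1.0725 -0.0028  0.9163] F [3.9072 4.9696 2.2607] T [ 1.2636 -0.6294 -0.0017] op 0.014809699127417628
toolz [-0.0032 -0.0025 -1.    ] yaw 2.129215446969429
0.0756793183478488 -0.48896861587910806
tan 6.222532857107303 rad 1.1150110161269522
```

Call:
step_arm(
  series=[
    [-0.06,-0.1,0,0],
    [-0.06,-0.1,0,0],
    [-0.06,-0.1,0.01,0],
    [-0.06,-0.1,0,0],
  ],
)

```text
clock: 14.05
eef_pos: [0.6697, 0.0145, 0.0896]
eef_rot: [-0.001, 0.485, 0.875, -0.002]
contact_force: [3.9, 4.7, 2.9]
opening: 0.0144
```

```bash
python3 f.py
```

```text
t 14.05 p [0.6697 0.0145 0.0896] q [-0.1023  0.5441  0.04    1.0692 -0.0028  0.91  ] F [3.905  4.7297 2.9192] T [ 1.2856 -0.8083  0.0062] op 0.014404706637491937
toolz [-0.0029 -0.0026 -1.    ] yaw 2.129292410856301
0.075705033060324 -0.5489862898788394
tan 6.072369699166989 rad 0.8631253713273477
```

Call:
step_arm(
  series=[
    [-0.06,-0.09,0,0],
    [-0.06,-0.09,0.01,0],
    [-0.06,-0.09,0,0],
  ],
)

```text
clock: 14.35
eef_pos: [0.6679, 0.0118, 0.0897]
eef_rot: [-0.001, 0.485, 0.875, -0.002]
contact_force: [4.5, 5.2, 2.8]
opening: 0.0147
```

```bash
python3 f.py
```

```text
t 14.35 p [0.6679 0.0118 0.0897] q [-0.1067  0.5411  0.0348  1.067  -0.0029  0.9057] F [4.5407 5.1878 2.7625] T [ 1.2323 -0.7518  0.0106] op 0.014674600497096272
toolz [-0.0028 -0.0026 -1.    ] yaw 2.1292378614604552
0.07570296476921731 -0.5918542170606661
tan 6.838631115182374 rad 0.8740890014683114
```

Call:
step_arm(
  series=[
    [-0.06,-0.08,0,0],
    [-0.06,-0.08,0,0],
  ],
)

```text
clock: 14.55
eef_pos: [0.6668, 0.0102, 0.0898]
eef_rot: [-0.0, 0.485, 0.875, -0.002]
contact_force: [4.6, 4.7, 2.9]
opening: 0.0146
```

```bash
python3 f.py
```

```text
t 14.55 p [0.6668 0.0102 0.0898] q [-0.1093  0.5391  0.0314  1.0653 -0.0029  0.9031] F [4.577  4.7446 2.8823] T [ 1.1945 -0.8724  0.024 ] op 0.014633372803590804
toolz [-0.0026 -0.0027 -1.    ] yaw 2.129232167674939
0.07569349013435925 -0.6178345496871128
tan 6.5188271293190745 rad 0.9824969709079219
```

Call:
step_arm(
  series=[
    [-0.06,-0.08,0,0],
    [-0.06,-0.08,0.01,0],
  ],
)

```text
clock: 14.75
eef_pos: [0.6657, 0.0086, 0.0899]
eef_rot: [-0.0, 0.485, 0.875, -0.002]
contact_force: [6.0, 6.7, 2.3]
opening: 0.0149
```

```bash
python3 f.py
```

```text
t 14.75 p [0.6657 0.0086 0.0899] q [-0.1119  0.5371  0.028   1.0637 -0.0028  0.9005] F [6.0394 6.7325 2.3041] T [ 1.5968 -1.1207  0.0362] op 0.014856448844627754
toolz [-0.0024 -0.0025 -1.    ] yaw 2.1292364299947124
0.07572532787183177 -0.6431885397072001
tan 9.009403728404166 rad 0.7948751874344193
```

Call:
step_arm(
  series=[
    [-0.03,-0.04,0,0],
  ],
)

```text
clock: 14.85
eef_pos: [0.6656, 0.0085, 0.0899]
eef_rot: [-0.0, 0.485, 0.875, -0.001]
contact_force: [5.6, 6.9, 2.5]
opening: 0.0148
```

```bash
python3 f.py
```

```text
t 14.85 p [0.6656 0.0085 0.0899] q [-0.1124  0.5367  0.0273  1.063  -0.0021  0.8998] F [5.6054 6.8907 2.5256] T [ 1.778  -1.301  -0.0695] op 0.014782719648350413
toolz [-0.0019 -0.0019 -1.    ] yaw 2.1294188468808404
0.07572807826380454 -0.6451696949061376
tan 8.876315463424465 rad 0.33508369104522906
```

Call:
step_arm(
  series=[
    [-0.03,-0.04,0,0],
  ],
)

```text
clock: 14.95
eef_pos: [0.6655, 0.0083, 0.0899]
eef_rot: [-0.0, 0.485, 0.875, -0.001]
contact_force: [6.4, 9.1, 1.9]
opening: 0.0149
```

```bash
python3 f.py
```

```text
t 14.95 p [0.6655 0.0083 0.0899] q [-0.1128  0.5363  0.0266  1.0624 -0.0016  0.8992] F [6.3929 9.1256 1.9458] T [ 2.0262 -1.4635  0.0135] op 0.01485099789843886
toolz [-0.0015 -0.0014 -1.    ] yaw 2.129614169082947
0.075709650178047 -0.6476181834455796
tan 11.134622316313232 rad -0.4068459009314047
```

Call:
step_arm(
  series=[
    [-0.03,-0.04,0,0],
  ],
)

```text
clock: 15.05
eef_pos: [0.6654, 0.0082, 0.09]
eef_rot: [-0.0, 0.485, 0.875, -0.001]
contact_force: [7.3, 9.7, 0.6]
opening: 0.0149
```

```bash
python3 f.py
```

```text
t 15.05 p [0.6654 0.0082 0.09  ] q [-0.1132  0.5358  0.0259  1.0618 -0.0011  0.8985] F [7.3365 9.6754 0.5842] T [ 2.2641 -1.6509  0.0316] op 0.014885939779566475
toolz [-0.001 -0.001 -1.   ] yaw 2.129856929135298
0.07571473983243854 -0.6498260533239273
tan 12.142392347088537 rad -0.012834665910376408
```

Call:
step_arm(
  series=[
    [-0.02,-0.03,0,0],
    [0,0,0,0],
    [0,0,0,0],
  ],
)

```text
clock: 15.35
eef_pos: [0.6653, 0.0081, 0.09]
eef_rot: [-0.0, 0.484, 0.875, -0.001]
contact_force: [8.0, 9.2, 1.1]
opening: 0.0145
```

```bash
python3 f.py; python3 - <<'E'
from h import *
im=bot.snapshot('wrist')
cv2.imwrite('pics/w8c.png',cv2.resize(im[150:384,110:406],None,fx=2.5,fy=2.5,interpolation=cv2.INTER_CUBIC))
E
```

```text
t 15.35 p [0.6653 0.0081 0.09  ] q [-0.1134  0.5357  0.0255  1.0614 -0.0008  0.8981] F [7.9571 9.1971 1.0642] T [ 2.2544 -1.6734 -0.0213] op 0.014459153121511765
toolz [-0.0008 -0.0007 -1.    ] yaw 2.13010914553743
0.07570652825851365 -0.6506098450385037
tan 12.13766247728137 rad 0.7610983023127318
```

View pics/w8c.png

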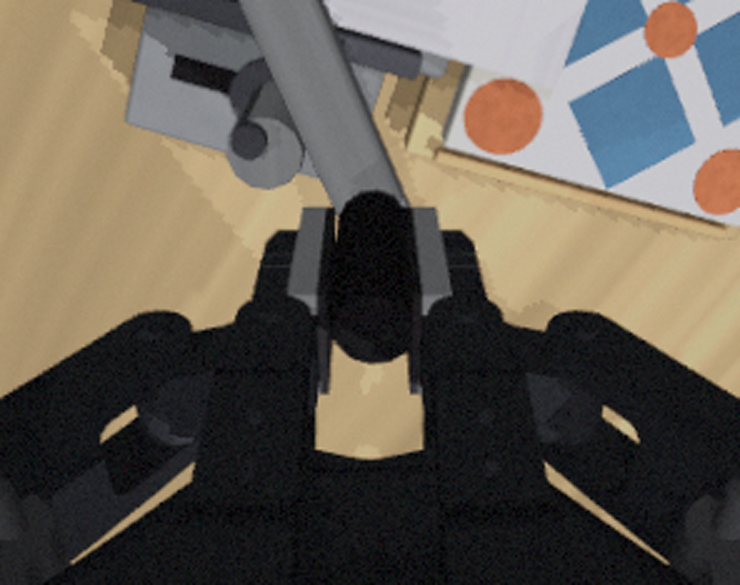

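Call:
step_arm(
  series=[
    [-0.02,-0.03,0,0],
    [0,0,0,0],
  ],
)

```text
clock: 15.6
eef_pos: [0.6653, 0.008, 0.09]
eef_rot: [-0.0, 0.484, 0.875, -0.0]
contact_force: [8.3, 11.3, 0.2]
opening: 0.0146
```

```bash
python3 f.py
```

```text
t 15.6 p [0.6653 0.008  0.09  ] q [-0.1138  0.5353  0.025   1.0609 -0.0004  0.8976] F [ 8.2939 11.2773  0.2217] T [ 2.5109 -1.7892 -0.0203] op 0.014618275902877408
toolz [-0.0005 -0.0003 -1.    ] yaw 2.1302746658857723
0.07571104651976229 -0.6525357360134691
tan 13.996404814026489 rad -0.2576748445886281
```

Call:
step_arm(
  series=[
    [0,0,0,0],
    [0,0,0,0],
    [0,0,0,0],
    [0,0,0,0],
    [0,0,1,0],
    [0,0,2,0],
    [0,0,2,0],
    [0,0,2,0],
    [0,0,0,0],
  ],
  grip=5,
)

```text
clock: 16.5
eef_pos: [0.6644, 0.0054, 0.1633]
eef_rot: [0.001, 0.485, 0.874, -0.002]
contact_force: [-0.0, -0.1, -0.2]
opening: 0.0504
```

```bash
python3 f.py; python3 - <<'E'
from h import *
import pickle
pickle.dump(bot.camera_model('wrist'),open('w9.pkl','wb'))
im=bot.snapshot('wrist')
cv2.imwrite('pics/w9.png',im)
cv2.imwrite('pics/w9b.png',cv2.resize(im,(800,600),interpolation=cv2.INTER_CUBIC))
E
```

```text
t 16.5 p [0.6644 0.0054 0.1633] q [-0.1159  0.4891  0.1394  1.2202 -0.0052  0.8974] F [-0.0182 -0.1066 -0.2204] T [ 0.03    0.031  -0.0061] op 0.050405036344883025
toolz [ 0.0002 -0.0052 -1.    ] yaw 2.1283444610147813
0.07665291735686673 -0.6860147084448097
tan -0.09398867314267503 rad 0.05343208057603337
```

View pics/w9b.png

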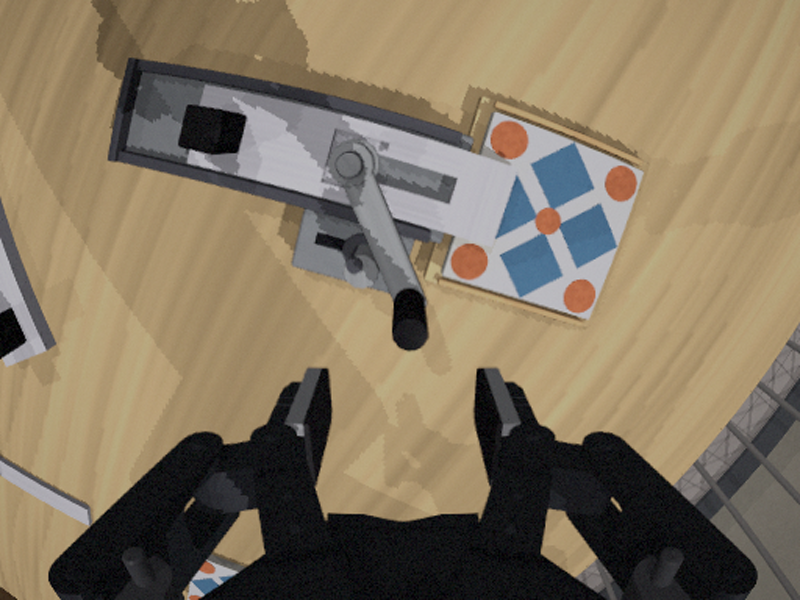

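Call:
step_arm(
  series=[
    [-2.6,0.6,0,-0.06],
    [-2.6,0.6,0,-0.06],
    [-2.6,0.6,0,-0.06],
    [-2.6,0.6,-1,-0.06],
    [-2.6,0.6,-2,-0.06],
    [0,0,0,0],
    [0,0,0,0],
  ],
  grip=4.5,
)

```text
clock: 17.25
eef_pos: [0.5328, 0.0358, 0.1292]
eef_rot: [-0.002, 0.61, 0.792, -0.003]
contact_force: [0.6, 0.4, 0.8]
opening: 0.0453
```

```bash
python3 f.py; python3 - <<'E'
from h import *
import pickle
pickle.dump(bot.camera_model('wrist'),open('w10.pkl','wb'))
im=bot.snapshot('wrist')
cv2.imwrite('pics/w10.png',im)
cv2.imwrite('pics/w10b.png',cv2.resize(im[100:384,70:450],None,fx=2.1,fy=2.1,interpolation=cv2.INTER_CUBIC))
E
```

```text
t 17.25 p [0.5328 0.0358 0.1292] q [-0.0885  0.3052 -0.2485  1.0237 -0.0034  1.2238] F [0.5607 0.4397 0.8306] T [-0.0087 -0.0306 -0.0329] op 0.04530838864455995
toolz [-0.0068 -0.0028 -1.    ] yaw 1.8293289496345295
0.07456417016649701 -2.894364308347992
tan -0.2891025209595814 rad -0.6512982281128811
```

View pics/w10b.png

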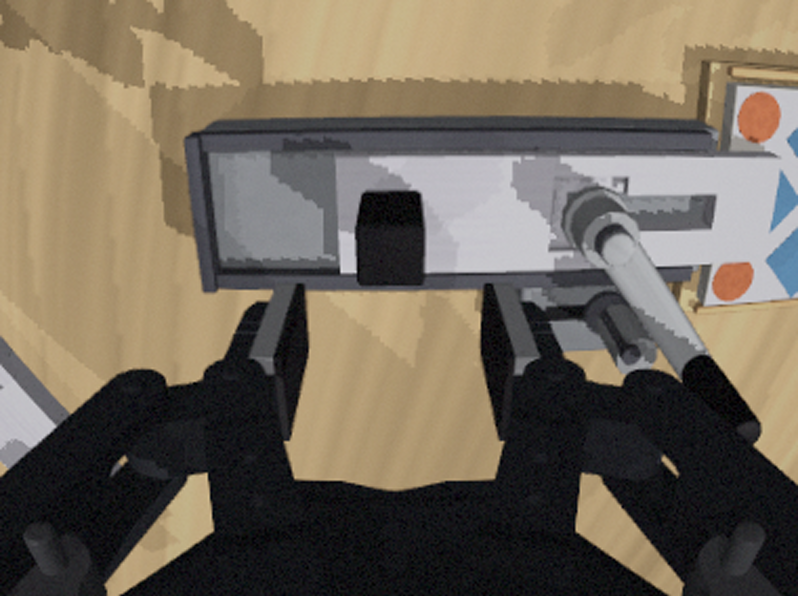

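```bash
python3 - <<'E'
from h import *
import pickle
m=pickle.load(open('w10.pkl','rb'));U=lambda a,b:(70+a/2.1,100+b/2.1)
print(plane('wrist',*U(391,257),.067,m)); 
for c in [(357,285),(425,285),(357,228),(425,228)]: print(plane('wrist',*U(*c),.067,m))
m3=pickle.load(open('w3.pkl','rb'))
# knob top centre in scene tri
print(tri(ray('wrist',*U(391,257),m),ray('scene',225+231/5,180+97/5),ray('side',140+489/5,175+78/5)))
E
```

```text
[0.53125415 0.03275384 0.067     ]
[0.52319453 0.02027984 0.067     ]
[0.54434905 0.02595378 0.067     ]
[0.51856416 0.03956154 0.067     ]
[0.53893455 0.04500121 0.067     ]
(array([0.53110715, 0.03424046, 0.06851075]), [0.7514437974230385, 1.9922371462385247, 1.3590933296258998])
```

Call:
step_arm(
  series=[
    [-0.1,-0.1,-1.6,0],
    [-0.1,-0.1,-1.6,0],
    [0,0,-1.6,0],
    [0,0,-1.6,0],
    [0,0,0,0],
    [0,0,0,0],
  ],
)

```text
clock: 17.9
eef_pos: [0.5321, 0.0335, 0.0658]
eef_rot: [-0.001, 0.61, 0.792, -0.003]
contact_force: [-0.3, -0.1, 0.8]
opening: 0.0451
```

```bash
python3 f.py; python3 - <<'E'
from h import *
im=bot.snapshot('wrist')
cv2.imwrite('pics/w11b.png',cv2.resize(im[100:384,70:450],None,fx=2.1,fy=2.1,interpolation=cv2.INTER_CUBIC))
E
```

```text
t 17.9 p [0.5321 0.0335 0.0658] q [-0.0929  0.3622 -0.3465  0.8676 -0.0034  1.2201] F [-0.277  -0.1031  0.7549] T [ 0.0079 -0.0265  0.0335] op 0.04513978150388897
toolz [-0.0059 -0.0029 -1.    ] yaw 1.8285365013697594
0.07583016795608066 -2.8671928728737117
tan 0.02422426332419976 rad 0.294560010451809
```

View pics/w11b.png

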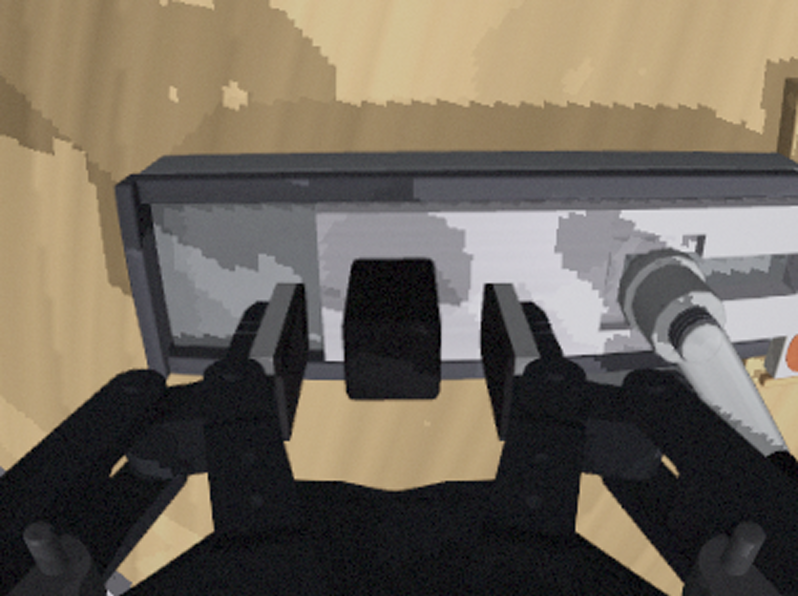

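Call:
step_arm(
  series=[
    [0,0,0,0],
    [0,0,0,0],
    [0,0,0,0],
    [0,0,0,0],
    [0,0,0,0],
  ],
  grip=1.8,
  squeeze=35,
)

```text
clock: 18.45
eef_pos: [0.5318, 0.0336, 0.0665]
eef_rot: [-0.001, 0.61, 0.792, -0.002]
contact_force: [-1.3, -0.9, 6.8]
opening: 0.0213
```

```bash
python3 f.py
```

```text
t 18.45 p [0.5318 0.0336 0.0665] q [-0.0926  0.3602 -0.3478  0.8667 -0.0034  1.2205] F [-1.2697 -0.8747  6.7523] T [-0.0026 -0.0249  0.0058] op 0.021266313058266102
toolz [-0.0042 -0.003  -1.    ] yaw 1.8284980453550543
0.07603918815551829 -2.87049490188994
tan 0.5027456344947228 rad 1.457527633988738
```

Call:
step_arm(
  series=[
    [-0.2,-0.05,0.03,0],
    [-0.29,-0.08,0.03,0],
    [-0.39,-0.1,0.03,0],
    [-0.29,-0.08,0,0],
  ],
)

```text
clock: 18.85
eef_pos: [0.5192, 0.0306, 0.0665]
eef_rot: [-0.002, 0.61, 0.792, -0.003]
contact_force: [2.4, -0.1, 1.8]
opening: 0.0215
```

```bash
python3 f.py
```

```text
t 18.85 p [0.5192 0.0306 0.0665] q [-0.1009  0.3426 -0.3764  0.8574 -0.0033  1.2122] F [ 2.3698 -0.0628  1.8238] T [ 0.1522 -0.6089  0.0147] op 0.02148354379186368
toolz [-0.0059 -0.0027 -1.    ] yaw 1.8285434528176405
0.08903651558209137 -2.875170573079137
tan 0.6845276476478634 rad -2.2696186659742943
```

Sliding freely (about 2.4 N). Continuing to a total of about 44 mm.

Call:
step_arm(
  series=[
    [-0.39,-0.1,0,0],
    [-0.39,-0.1,0,0],
    [-0.39,-0.11,0,0],
    [-0.39,-0.1,0,0],
    [-0.39,-0.11,0,0],
    [-0.39,-0.1,0,0],
    [-0.39,-0.11,0,0],
    [-0.3,-0.08,0,0],
    [0,0,0,0],
  ],
)

```text
clock: 19.75
eef_pos: [0.4886, 0.0223, 0.0665]
eef_rot: [-0.002, 0.61, 0.792, -0.003]
contact_force: [-0.3, -0.9, 4.8]
opening: 0.0215
```

```bash
python3 f.py
```

```text
t 19.75 p [0.4886 0.0223 0.0665] q [-0.124   0.2979 -0.4472  0.8321 -0.0038  1.1894] F [-0.3019 -0.9383  4.8266] T [-0.0327 -0.1715  0.036 ] op 0.021471740800628435
toolz [-0.0067 -0.003  -1.    ] yaw 1.8282402516385117
0.12075165479374678 -2.876210676870069
tan 0.8262544352026737 rad 0.5373816646934501
```

Call:
step_arm(
  series=[
    [0,0,0,0],
    [0,0,0,0],
    [0,0,0,0],
    [0,0,0.5,0],
    [0,0,2,0],
    [0,0,3,0],
    [0,0,4,0],
    [0,0,4,0],
    [0,0,4,0],
    [0,0,0,0],
  ],
  grip=3.5,
)

```text
clock: 20.75
eef_pos: [0.4909, 0.0223, 0.2467]
eef_rot: [0.002, 0.61, 0.792, -0.001]
contact_force: [0.7, 0.5, 0.2]
opening: 0.035
```

```bash
python3 f.py; python3 - <<'E'
from h import *
im=bot.snapshot('wrist')
cv2.imwrite('pics/w12b.png',cv2.resize(im,(800,600),interpolation=cv2.INTER_CUBIC))
im=bot.snapshot('scene'); cv2.imwrite('pics/s12.png',im)
cv2.imwrite('pics/s12c.png',cv2.resize(im[180:300,225:325],None,fx=5,fy=5,interpolation=cv2.INTER_CUBIC))
E
```

```text
t 20.75 p [0.4909 0.0223 0.2467] q [-0.1235  0.1606 -0.1313  1.2763 -0.0036  1.1895] F [0.6624 0.4904 0.1963] T [ 0.0309 -0.0725 -0.0142] op 0.035002028025231655
toolz [ 0.0021 -0.0039 -1.    ] yaw 1.8286299270956778
0.11850541353238823 -2.87116789151524
tan -0.2955820048114604 rad -0.769311066218757
```

View pics/w12b.png

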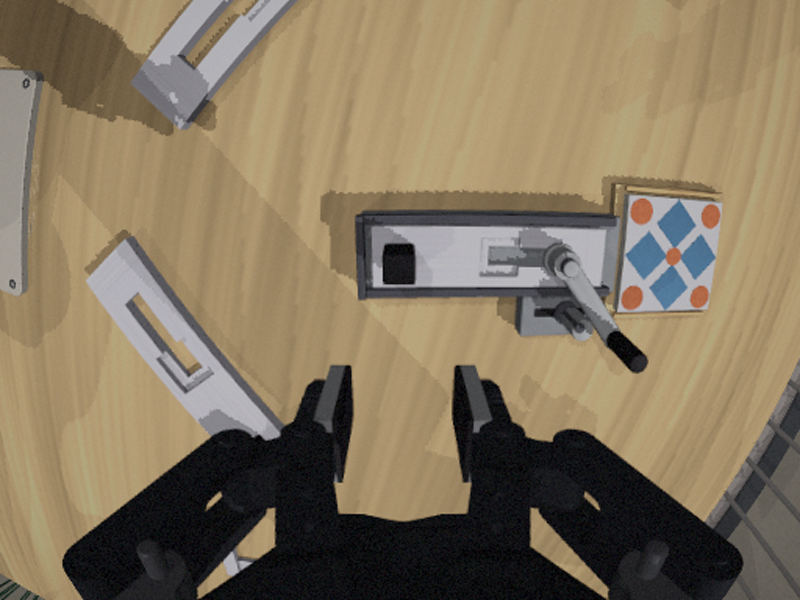

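View pics/s12c.png

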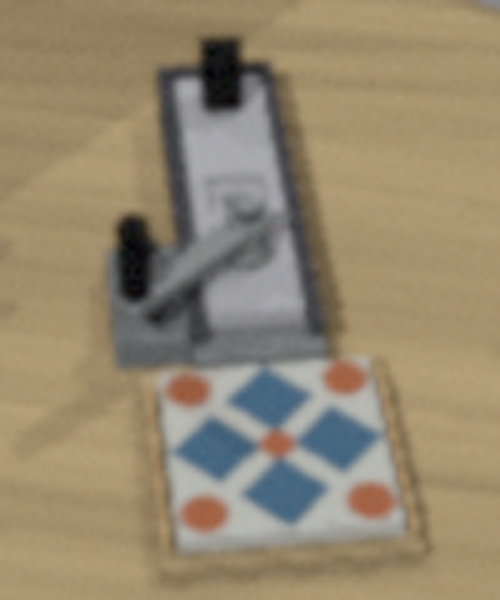

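```bash
python3 - <<'E'
from h import *
import pickle
a=cv2.imread('pics/w12b.png')[200:400,480:720];b=cv2.imread('pics/w9.png')[90:240,190:300]
cv2.imwrite('pics/c12.png',cv2.resize(a,None,fx=3,fy=3,interpolation=cv2.INTER_CUBIC));cv2.imwrite('pics/c9.png',cv2.resize(b,None,fx=4,fy=4,interpolation=cv2.INTER_CUBIC))
E
```

```text
(no output)
```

View pics/c12.png

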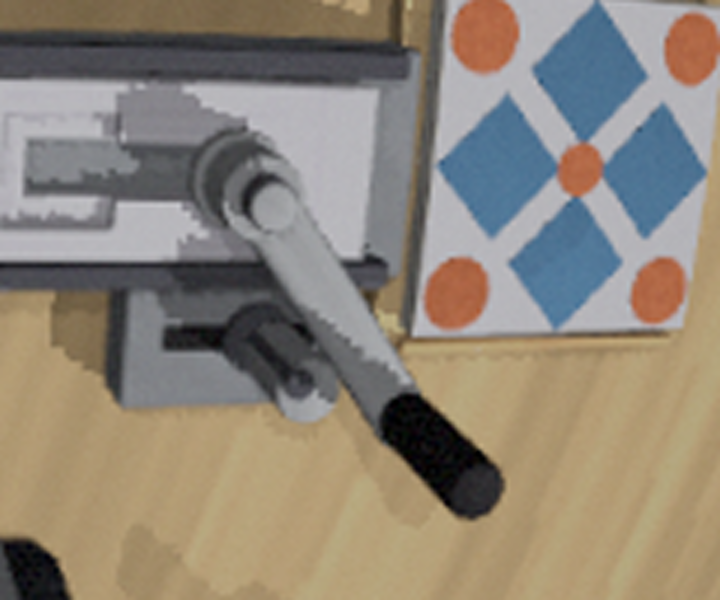

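View pics/c9.png

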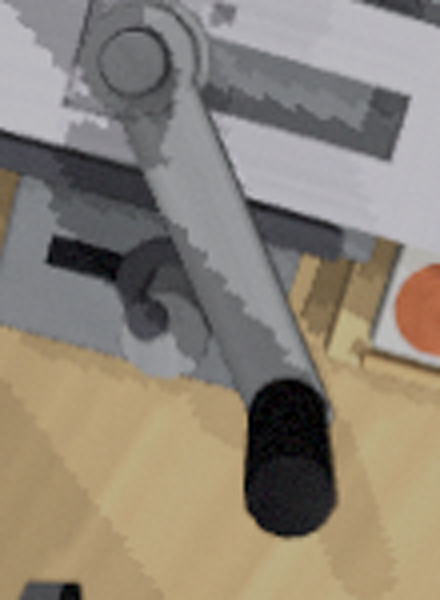

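Both views show the arm against the bush. The tile is uncovered and the gripper is high and clear, so I'm handing in.

```bash
python3 -c "
from cell import bot
print(bot.observe()['clock']);print(bot.hand_in())"
```

```text
20.85
the job is handed in; nothing more can be done
None
```

The tile is free and I handed the job in at 20.9 s; the hand-in gives no verdict.

- **Crank nut:** I held the handle and carried it about 2.66 rad clockwise. The tangential force at the handle rose from about 6 N of friction to 14 N. That puts an estimated 11 N on the bush, worked out from the lever arms rather than measured there. I then let go.
- **Strap:** I gripped the square knob and slid the strap straight back 44.7 mm, against about 2.4 N. I then released it and lifted clear.
- **Last checks:**
  - The wrist and scene pictures show the crank arm lying against the bush.
  - The strap is fully off the tile, about 23 mm clear going by the overhang given in the task.
  - The tile is at the same pixels as before, and the wrist force is about zero.
  - I did not measure the bystanders again, but the gripper never worked near them.
- **One mistake:** on the way in I ran joint 6 to the end of its range. The tool tilted by about 13°, and I straightened it before touching anything. I also measured the stud and the handle from several views; these disagreed by 2–4 mm, so I set the turning centre from the path of the held handle.

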